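# Take the deep pail down from its hook

### The arm

A 6-joint arm with a two-finger parallel gripper is mounted at the origin on a cart in front of the work surface, level with it; the furniture and walls round the work are solid. World frame = base frame: x ahead of the robot, y to its left, z up, the work surface at z = 0. Lengths are in m, angles in rad, forces in N, time in s.
With the tool pointing down it reaches from about 0.275 to 0.85 m from the base axis. Payload 5.2 kg.
Tool frame: the origin (TCP) lies at the very end of the fingers, on their centre line; the grasp point (between the pads) lies 19 mm behind it; z points along the fingers, y is the line along which they close (so a half turn about z gives the same grasp; the last joint's range is limited). The gripper opens to 85 mm and grips with 20 to 120 N. Pads are 22 mm wide; open, the fingers measure 114 mm over their backs; the gripper's body (76 mm by 85 mm) begins 54 mm behind the grasp point. The pads swing forward as they close: fully open they stand 13 mm farther back than shut.
Start: joints at [1.105, 0.259, 1.535, -0, 1.348, -0.203], TCP at [0.143, 0.531, 0.208] pointing down, gripper open.
Joint ranges: [-3.14, 3.14], [-0.91, 2.08], [0.19, 2.58], [-1.22, 4.36], [0.22, 2.71], [-3.12, 3.12]. Speed limits (rad/s): [2.57, 2.57, 3.14, 3.14, 3.14, 3.14].

### API

Orientations are given as [roll, pitch, yaw] about the fixed x, y, z axes, in that order (R = Rz(yaw) Ry(pitch) Rx(roll)).
In Python, from plant import env, read_camera gives the robot as it stands.
- The arm moves only by the tool send_rows, never from a script. Its argument "rows" is a list of rows, each an object with "offset": the shift along the tool's x, y, z in mm, a list of three; "dr": the turn, a rotation vector about the tool's x, y, z in rad, a list of three; "grip": the finger opening in mm, from 0 to 85.4. In form: [{"offset": [x, y, z], "dr": [ax, ay, az], "grip": grip}, ...]. A call has 1 to 5 rows; each row shifts and turns the commanded pose from where the row before left it, along the tool's axes as they then stand; what a row does not reach is not made up. A row lasts 1/12 s, in which the tool goes at most 41.7 mm and 7.16 degrees, less where a joint would pass 70% of its speed; a pose out of reach is approached as far as the arm can. A call is refused whole if a number of a shift passes 41.7 or a number of a turn 0.125, either way. A call with a gripper value outside its range is refused whole. The fingers move at their own pace and stop on an object; "squeeze" is the grip in N (left out, the last holds). Time passes only in rows, so rows that do not move let the fingers close. It gives the time, the measured TCP pose, the force, the opening and the grip force at its end, in the units of the state.
- env.sense(): the state, without advancing time (a new reading comes with each control period).
- read_camera(name): name is "scene" or "side" or "wrist"; returns a dict with "img" (480x640x3 uint8, red, green, blue), "depth" (480x640 float32, m along the optical axis (not along the pixel's ray), 0 where there is no reading), "vfov" (degrees; the focal length in pixels is half the picture's height over the tangent of half this angle, whatever the lens; pixels are square), "cx", "cy" (the principal point, pixels), "world_from_camera" (4x4, takes a point from camera to world coordinates); the wrist camera has in their place "tool_from_camera" (4x4, takes a point from camera to tool coordinates, whose origin is the TCP and whose axes are the flange's). Camera axes: x right, y down, z forward; pixel columns grow to the right and rows downward; lengths in m; the calibration is good to about 2 mm. A picture is of the moment at which its call begins: read the wrist's pose just before it.
- env.finish_job(): hands the job in; it is judged then, once.
The state is a dict: "t": time; "joint_positions": joint angles; "qvel": joint speeds; "tau": joint torques, N m; "tcp_pos": TCP position; "ee_rot": TCP orientation; "contact_force": force on the tool from outside, world axes, zero at the start; "torque": the same for the moment, N m; "finger_gap": finger opening in m; "finger_force": force on a finger pad.
Only numpy, scipy, OpenCV 4.12 (cv2) and the standard library are available. Lean on these libraries where they do the work, as an engineer would, in place of code of your own. Each camera call takes 0.05 s, during which the arm holds its last target. There are 200 camera calls.

### The job

Take the deep steel pail down from the hook stand, lifting it clear of the upturned hook tip before drawing it off towards the front, and set it down gently, upright, on the wooden tasting board. Leave the shallow pan hanging on its hook.

Things in the scene. Friction and masses are not known exactly. Their poses are not given: they have to be found in the camera images.
- pail_grip (a point): Centre of the upright wooden barrel grip (24 mm round, 45 long; pinch from above at any yaw) of the deep steel pail: 75 mm high, 75 across the rim, 62 at the foot, 0.13-0.21 kg. On the pail's axis, 212 mm above its foot; z up. A rigid bail carries the grip: its cross-bar (80 mm along y, 10 wide, 6 thick) hangs on a hook; underside 62 mm below this point and 75 above the rim. Foot starts 40 mm up.
- pan_grip (a point): The same point on the shallow round steel pan (35 mm high, 75 mm across the rim, the same bail and grip), which hangs on the other hook at the same grip height, 130 mm beside the pail, and stays there. Its grip is 172 mm above its underside.
- hook_stand: Fixed dark steel stand, 280 mm wide. Origin: on the worktop under the middle of its rail. Two flat hooks (14 mm wide, 5 thick) at y = +-65, top at z = 190, point along its -x (to the robot within 0.25 rad). Bail bars rest on them at x = -65; the tips at x = -90 to -95 turn up 28 mm. Lift 34 to 65 mm to pass the tip (more and the rim meets the hook), draw 80 mm or more along -x to be clear of it.
- tasting_board: Plain brown wooden board, 68 mm (its x) by 200 mm (its y), 13 mm thick, fixed flat on the worktop to the left in front of the stand, empty. Origin: centre of its underside; z up.
Things that resemble listed ones, but are neither listed nor needed, are in the scene too. What is shaped like the part that bears pail_grip but red or turquoise is not meant.

How it is judged:
By the outcome, as a careful person would: the job done as asked, in the order asked, and still so for the second after the job is handed in, with the robot touching nothing.
It also fails if it takes over 32 s, if anything falls off the work surface, if the arm or the gripper's body presses on something with over 40 N, if the wrist force passes 120 N, or if a joint passes its speed limit or range.

## Working session

There is one attempt and no reset: what is moved stays moved. The work goes in short steps, Python scripts to look and compute and a tool call to move; the robot and the scene stay as the last step left them, time stands still between calls to the robot, and variables do not carry over. Pictures are saved under pics/ and viewed, at most 10 in all, crops included, and the job is handed in when it is done.

Besides the shell and the picture viewer there is one more tool, called after "Call:" by a JSON object that holds its "name" and its "arguments". send_rows: Moves the arm, as the interface text tells. Its arguments: {"type":"object","properties":{"rows":{"type":"array"},"squeeze":{"type":"number"}},"required":["rows"]}

```bash
mkdir -p pics; ls
cat > h.py <<'E'
import numpy as np, cv2, pickle
from plant import env, read_camera
def snap(n,f):
    c=read_camera(n); pickle.dump(c,open(f'pics/{f}.pkl','wb'))
    cv2.imwrite(f'pics/{f}.png',c['img'][:,:,::-1]); return c
def load(f): return pickle.load(open(f'pics/{f}.pkl','rb'))
def pts(c,T=None):
    T=c.get('world_from_camera') if T is None else T
    T=np.array(T); h,w=c['depth'].shape; f=h/2/np.tan(np.radians(c['vfov'])/2)
    v,u=np.mgrid[:h,:w]; d=c['depth']
    P=np.stack([(u-c['cx'])/f*d,(v-c['cy'])/f*d,d],-1)
    return P@T[:3,:3].T+T[:3,3]
E
python3 - <<'E'
from h import *
for n in('scene','side'): c=snap(n,n+'0'); print(n,c['vfov'],c['cx'],c['cy'],np.round(c['world_from_camera'],3).tolist())
print(env.sense())
E
```

```text
pics
scene 46.84057923201597 312.4170734966499 238.09725666778237 [[0.462, -0.485, 0.743, -0.467], [-0.887, -0.238, 0.396, -0.526], [-0.015, -0.842, -0.54, 0.914], [0.0, 0.0, 0.0, 1.0]]
side 46.2629299925692 320.90392005644435 232.8587441350558 [[0.876, -0.233, 0.422, -0.044], [-0.481, -0.385, 0.788, -1.033], [-0.021, -0.893, -0.449, 0.756], [0.0, 0.0, 0.0, 1.0]]
{'t': 0.1, 'joint_positions': array([ 1.10522036e+00,  2.59274225e-01,  1.53598101e+00,  2.90449474e-05,
        1.34800828e+00, -2.02805276e-01]), 'qvel': array([-1.26502992e-04, -1.31727926e-03, -2.50748518e-03,  1.11725324e-03,
       -8.92973863e-04,  3.25448664e-05]), 'tau': array([ 1.71930285e-03, -4.46977794e+01, -2.91249686e+01, -2.13540484e-04,
        6.29833885e-03, -2.16822161e-05]), 'tcp_pos': array([0.14259989, 0.53065888, 0.2075527 ]), 'ee_rot': array([-3.13996174e+00, -3.64276563e-04,  2.87881522e+00]), 'contact_force': array([ 0.32210672, -0.07839599, -0.4271185 ]), 'torque': array([-0.08542957, -0.05345317, -0.0182553 ]), 'finger_force': 0.0, 'finger_gap': 0.08547712120717985}
```

View pics/scene0.png

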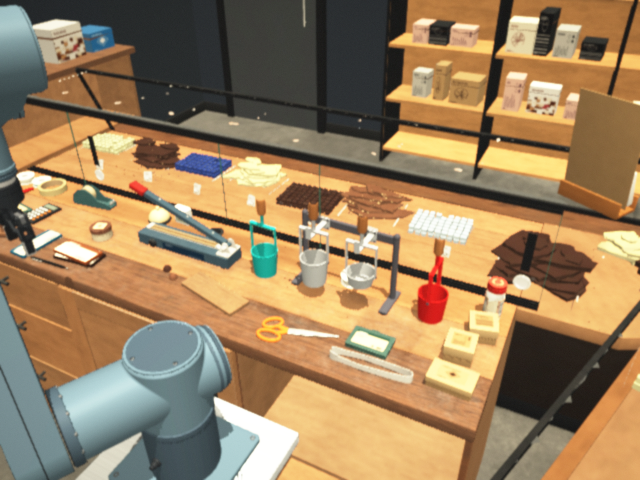

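View pics/side0.png

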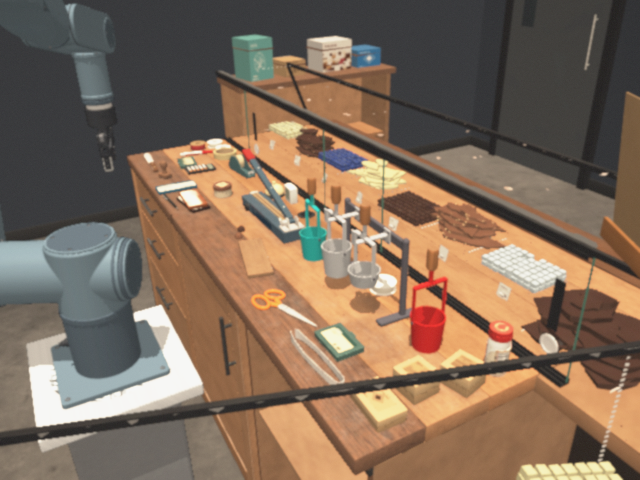

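Scene: the deep pail is at about (314,268) with its grip at (313,212), the pan grip at (362,225), the board at (215,295), and the turquoise decoy to the left at (262,258). In the side view the pail grip is at (335,197) and the pan grip at (364,217).

Run:
```python
from h import *
def ray(c,u,v):
    T=np.array(c['world_from_camera']); f=240/np.tan(np.radians(c['vfov'])/2)
    d=T[:3,:3]@np.array([(u-c['cx'])/f,(v-c['cy'])/f,1]); return T[:3,3],d/np.linalg.norm(d)
C={}
for n,B in(('scene',[('pail',313,212),('pan',362,225),('turq',261,208)]),('side',[('pail',335,195),('pan',364,216),('turq',312,187)])):
    c=load(n+'0'); P=pts(c); hsv=cv2.cvtColor(c['img'],cv2.COLOR_RGB2HSV)
    for k,u,v in B:
        m=np.zeros((480,640),bool); m[v-14:v+15,u-12:u+13]=1
        h=hsv[...,0];m&=(h<18)&(hsv[...,1]>90)&(P[...,2]>.2)&(P[...,2]<.32)&(c['depth']>0)
        q=P[m]; vu=np.argwhere(m); 
        md=np.median(q,0); k2=np.linalg.norm(q-md,axis=1)<.04
        q=q[k2];vu=vu[k2]; ctr=(vu.max(0)+vu.min(0))/2
        print(n,k,len(q),'uv',ctr[::-1],np.median(q,0).round(4),'z',q[:,2].min().round(3),q[:,2].max().round(3))
        C[n,k]=ray(c,ctr[1],ctr[0])
    if n=='scene':
        m=np.zeros((480,640),bool); m[270:318,175:255]=1
        m&=(np.abs(P[...,2]-.013)<.005)
        n_,l,st,_=cv2.connectedComponentsWithStats(m.astype(np.uint8)); i=1+np.argmax(st[1:,4])
        q=P[l==i]; r=cv2.minAreaRect((q[:,:2]*1000).astype(np.float32)); print('board',r,np.median(q[:,2]), cv2.boxPoints(r))
for k in('pail','pan','turq'):
    (a,d),(b,e)=C['scene',k],C['side',k]
    s=np.linalg.lstsq(np.stack([d,-e],1),b-a,rcond=None)[0]; print(k,a+s[0]*d,b+s[1]*e)
# hook stand rail/dark points
c=load('side0');P=pts(c)
for n in('scene0','side0'):
    c=load(n);P=pts(c);g=c['img'].max(2)<120
    m=g&(P[...,2]>.1)&(P[...,2]<.26)&(P[...,0]>.4)&(P[...,0]<.9)&(abs(P[...,1])<.35)
    for zz in np.arange(.1,.26,.02):
        q=P[m&(abs(P[...,2]-zz)<.01)]; print(n,round(zz,2),len(q),q.min(0)[:2].round(3) if len(q) else'',q.max(0)[:2].round(3)if len(q) else'')
```

```text
scene pail 152 uv [312.5 211.5] [0.5492 0.0128 0.2522] z 0.226 0.272
scene pan 166 uv [362.  224.5] [ 0.5459 -0.1161  0.2516] z 0.225 0.271
scene turq 103 uv [260.5 206. ] [0.5708 0.1759 0.2185] z 0.202 0.231
board ((430.62896728515625, 249.13392639160156), (203.80271911621094, 72.18740844726562), 76.5461654663086) 0.011653629280953315 [[371.8172  158.4266 ]
 [442.02362 141.63135]
 [489.44073 339.84125]
 [419.2343  356.6365 ]]
side pail 175 uv [335.  194.5] [0.5532 0.0079 0.2522] z 0.227 0.273
side pan 196 uv [364.  216.5] [ 0.5493 -0.1221  0.2514] z 0.217 0.273
side turq 111 uv [311.  183.5] [0.5746 0.1722 0.2164] z 0.2 0.233
pail [0.55931372 0.01953235 0.24577392] [0.5593451  0.01954124 0.24582934]
pan [ 0.55707236 -0.11113003  0.24510769] [ 0.55549361 -0.11161902  0.24238849]
turq [0.57985491 0.18296015 0.21039181] [0.58150748 0.18340893 0.21330165]
scene0 0.1 43 [ 0.605 -0.186] [0.628 0.084]
scene0 0.12 55 [ 0.607 -0.186] [0.745 0.094]
scene0 0.14 62 [ 0.574 -0.184] [0.751 0.203]
scene0 0.16 56 [ 0.572 -0.184] [0.749 0.172]
scene0 0.18 316 [ 0.605 -0.185] [0.747 0.097]
scene0 0.2 115 [ 0.569 -0.184] [0.744 0.176]
scene0 0.22 5 [ 0.548 -0.12 ] [0.556 0.021]
scene0 0.24 10 [ 0.547 -0.106] [0.558 0.028]
side0 0.1 33 [ 0.555 -0.188] [0.631 0.074]
side0 0.12 69 [ 0.552 -0.19 ] [0.629 0.073]
side0 0.14 81 [ 0.607 -0.19 ] [0.749 0.098]
side0 0.16 66 [ 0.609 -0.189] [0.747 0.098]
side0 0.18 223 [ 0.573 -0.189] [0.624 0.182]
side0 0.2 109 [ 0.567 -0.189] [0.626 0.173]
side0 0.22 0  
side0 0.24 0
```

Run:
```python
import cv2
a=cv2.imread('pics/scene0.png')[170:320,165:415]; cv2.imwrite('pics/crop1.png',cv2.resize(a,None,fx=3.2,fy=3.2,interpolation=cv2.INTER_CUBIC))
```

```text
(no output)
```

View pics/crop1.png

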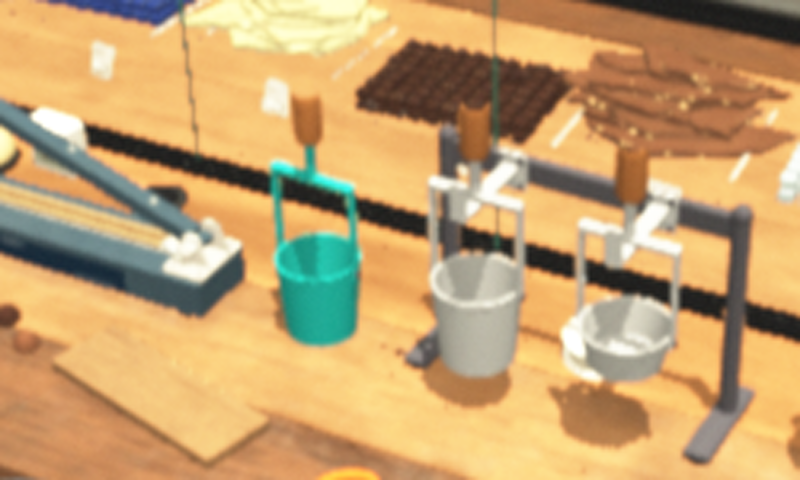

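The board is at about (0.431, 0.249), turned about -0.236. The pail grip is at about (0.558, 0.018, 0.252), and the stand's yaw is about -0.026. I'll rise and align first.

Call:
{"name": "send_rows", "arguments": {"rows": [{"offset": [-10,-10,-27],"dr": [0,0,-0.047],"grip": 85},{"offset": [-10,-10,-27],"dr": [0,0,-0.047],"grip": 85},{"offset": [-10,-10,-27],"dr": [0,0,-0.047],"grip": 85},{"offset": [-10,-10,-27],"dr": [0,0,-0.047],"grip": 85},{"offset": [-10,-10,-27],"dr": [0,0,-0.047],"grip": 85}]}}

```text
t: 0.52
tcp_pos: [0.1836, 0.4727, 0.3442]
ee_rot: [-3.141, -0.001, 3.116]
contact_force: [0.9, 0.9, 0.2]
finger_gap: 0.0845
finger_force: 0.0
```

Call:
{"name": "send_rows", "arguments": {"rows": [{"offset": [-23,-26,0],"dr": [0,0,0],"grip": 85},{"offset": [-23,-26,0],"dr": [0,0,0],"grip": 85},{"offset": [-23,-26,0],"dr": [0,0,0],"grip": 85},{"offset": [-23,-26,0],"dr": [0,0,0],"grip": 85},{"offset": [-23,-26,0],"dr": [0,0,0],"grip": 85}]}}

```text
t: 0.93
tcp_pos: [0.2954, 0.339, 0.3431]
ee_rot: [-3.141, -0.0, 3.114]
contact_force: [1.4, 0.6, 0.5]
finger_gap: 0.0849
finger_force: 0.0
```

Call:
{"name": "send_rows", "arguments": {"rows": [{"offset": [-22,-26,0],"dr": [0,0,0],"grip": 85},{"offset": [-22,-26,0],"dr": [0,0,0],"grip": 85},{"offset": [-22,-26,0],"dr": [0,0,0],"grip": 85},{"offset": [-22,-26,0],"dr": [0,0,0],"grip": 85},{"offset": [0,0,0],"dr": [0,0,0],"grip": 85}]}}

```text
t: 1.35
tcp_pos: [0.3832, 0.2297, 0.3425]
ee_rot: [-3.139, 0.0, 3.108]
contact_force: [-0.5, 0.2, -0.1]
finger_gap: 0.0853
finger_force: 0.0
```

Run:
```python
from h import *
s=env.sense(); c=snap('wrist','w1'); print(s['t'],s['tcp_pos'],s['ee_rot'],np.round(c['tool_from_camera'],3).tolist(),c['vfov'])
pickle.dump(s,open('pics/w1s.pkl','wb'))
```

```text
1.35 [0.38323869 0.22968439 0.34254739] [-3.13871102e+00  4.16207585e-04  3.10803048e+00] [[-0.0, -0.957, -0.291, 0.074], [1.0, -0.0, -0.0, 0.001], [0.0, -0.291, 0.957, -0.167], [0.0, 0.0, 0.0, 1.0]] 67.35567192270592
```

View pics/w1.png

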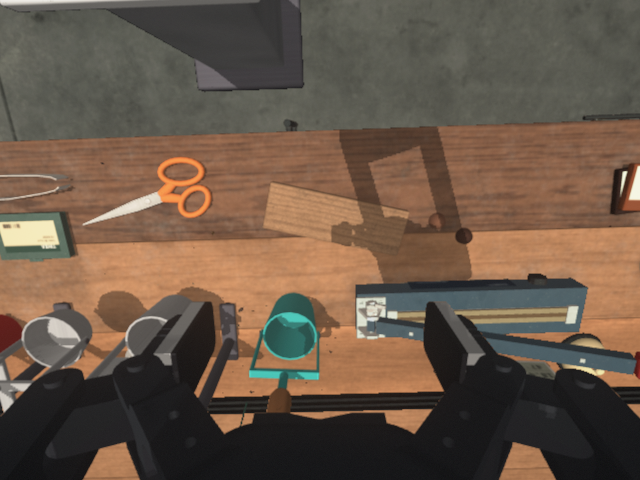

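Wrist view: the board's corners are at about (271,183), (409,208), (400,248) and (263,230). The pail is at (160,335), the pan at (55,345) and the cutter at (470,310).

Run:
```python
from h import *
from scipy.spatial.transform import Rotation as R
c=load('w1'); s=pickle.load(open('pics/w1s.pkl','rb'))
T=np.eye(4);T[:3,:3]=R.from_euler('xyz',s['ee_rot']).as_matrix();T[:3,3]=s['tcp_pos'];T=T@np.array(c['tool_from_camera'])
P=pts(c,T)
m=np.zeros((480,640),bool); m[165:260,245:425]=1
print('table z',np.median(P[150:165,245:425,2]))
m&=P[...,2]>.0065; m=cv2.morphologyEx(m.astype(np.uint8),cv2.MORPH_OPEN,np.ones((3,3)))
n,l,st,_=cv2.connectedComponentsWithStats(m);i=1+np.argmax(st[1:,4]); q=P[l==i]
print('medz',np.median(q[:,2]))
ct=max(cv2.findContours((l==i).astype(np.uint8),0,2)[0],key=len); (ctr,sz,an)=cv2.minAreaRect(ct)
f=240/np.tan(np.radians(c['vfov'])/2)
uv=cv2.boxPoints((ctr,sz,an)); print(uv)
def cast(u,v,z):
    d=T[:3,:3]@np.array([(u-c['cx'])/f,(v-c['cy'])/f,1]); k=(z-T[2,3])/d[2]; return T[:3,3]+k*d
for poly in (cv2.boxPoints((ctr,sz,an)),[(271,183),(409,208),(400,248),(263,230)]):
    W=np.array([cast(*p,.013)[:2]*1000 for p in poly],np.float32); print(W.round(1).tolist(),cv2.minAreaRect(W),W.mean(0))
W=np.array([cast(*p[0],.013)[:2]*1000 for p in ct],np.float32); print(cv2.minAreaRect(W))
```

```text
table z 0.0014106928373943672
medz 0.014227363569213558
[[259.84018 227.0511 ]
 [269.75357 180.4582 ]
 [408.84018 210.0511 ]
 [398.9268  256.64398]]
[[440.20001220703125, 143.0], [374.5, 162.10000610351562], [422.29998779296875, 354.6000061035156], [491.5, 342.79998779296875]] ((431.97894287109375, 251.628173828125), (206.28981018066406, 69.94915008544922), 75.57307434082031) [432.1273  250.61366]
[[378.0, 163.5], [419.3999938964844, 354.70001220703125], [478.29998779296875, 343.8999938964844], [444.70001220703125, 147.1999969482422]] ((428.8656005859375, 251.513427734375), (199.59481811523438, 68.51226043701172), 79.66512298583984) [430.08215 252.33353]
((431.72894287109375, 249.96669006347656), (199.26036071777344, 68.78942108154297), 75.87370300292969)
```

Call:
{"name": "send_rows", "arguments": {"rows": [{"offset": [-23,-26,0],"dr": [0,0,0],"grip": 85},{"offset": [-23,-26,0],"dr": [0,0,0],"grip": 85},{"offset": [-23,-26,0],"dr": [0,0,0],"grip": 85},{"offset": [-23,-26,0],"dr": [0,0,0],"grip": 85},{"offset": [-23,-26,0],"dr": [0,0,0],"grip": 70}]}}

```text
t: 1.82
tcp_pos: [0.4917, 0.1008, 0.3432]
ee_rot: [3.141, -0.0, 3.115]
contact_force: [0.1, 0.8, 0.5]
finger_gap: 0.0751
finger_force: 0.0
```

Call:
{"name": "send_rows", "arguments": {"rows": [{"offset": [-23,-26,0],"dr": [0,0,0],"grip": 70},{"offset": [-22,-25,0],"dr": [0,0,0],"grip": 70},{"offset": [-22,-25,0],"dr": [0,0,0],"grip": 70},{"offset": [0,0,0],"dr": [0,0,0],"grip": 70},{"offset": [0,0,0],"dr": [0,0,0],"grip": 70}]}}

```text
t: 2.23
tcp_pos: [0.5566, 0.0229, 0.342]
ee_rot: [3.141, -0.003, 3.112]
contact_force: [-0.4, -0.1, 0.1]
finger_gap: 0.0698
finger_force: 0.0
```

Run:
```python
from h import *
from scipy.spatial.transform import Rotation as R
s=env.sense(); c=snap('wrist','w2'); print(s['t'],s['tcp_pos'],s['ee_rot'])
pickle.dump(s,open('pics/w2s.pkl','wb'))
T=np.eye(4);T[:3,:3]=R.from_euler('xyz',s['ee_rot']).as_matrix();T[:3,3]=s['tcp_pos'];T=T@np.array(c['tool_from_camera'])
P=pts(c,T);np.save('pics/P2.npy',P)
hsv=cv2.cvtColor(c['img'],cv2.COLOR_RGB2HSV)
m=(c['depth']>0)&(P[...,2]>.225)&(P[...,2]<.29)&(abs(P[...,0]-.56)<.04)&(abs(P[...,1]-.02)<.035)
print(m.sum()); m&=(hsv[...,1]>60); q=P[m]
top=q[q[:,2]>.268]; print(len(q),len(top))
if len(top): print('top',top.min(0),top.max(0),np.argwhere(m).min(0),np.argwhere(m).max(0)); print(cv2.minEnclosingCircle((top[:,:2]*1000).astype(np.float32)))
```

```text
2.2333 [0.55659667 0.02286395 0.34200148] [ 3.14078399e+00 -2.50664769e-03  3.11225143e+00]
627
586 284
top [0.54668106 0.00542398 0.26805878] [0.56860251 0.02859528 0.2752278 ] [216 293] [257 326]
((557.9094848632812, 17.173690795898438), 11.873438835144043)
```

View pics/w2.png

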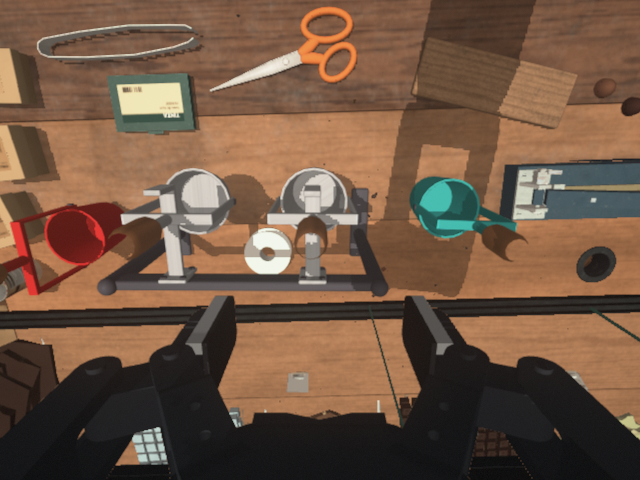

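Wrist view: the pail's grip top is at about (310,240), giving (0.558, 0.017). The fingers straddle it, offset by about 6 mm in y. Correct that and descend.

Call:
{"name": "send_rows", "arguments": {"rows": [{"offset": [-1,-5,12],"dr": [0,0,0],"grip": 70},{"offset": [0,0,25],"dr": [0,0,0],"grip": 70},{"offset": [0,0,25],"dr": [0,0,0],"grip": 70},{"offset": [0,0,25],"dr": [0,0,0],"grip": 70},{"offset": [0,0,0],"dr": [0,0,0],"grip": 70}]}}

```text
t: 2.7
tcp_pos: [0.5533, 0.0205, 0.2516]
ee_rot: [3.14, -0.009, 3.116]
contact_force: [-0.5, 0.6, 0.2]
finger_gap: 0.07
finger_force: 0.0
```

Call:
{"name": "send_rows", "arguments": {"rows": [{"offset": [0,0,12],"dr": [0,0,0],"grip": 70},{"offset": [0,0,11],"dr": [0,0,0],"grip": 70},{"offset": [0,0,0],"dr": [0,0,0],"grip": 70},{"offset": [0,0,0],"dr": [0,0,0],"grip": 70}]}}

```text
t: 3.03
tcp_pos: [0.5569, 0.0188, 0.2338]
ee_rot: [3.141, -0.0, 3.115]
contact_force: [0.2, -0.4, 0.6]
finger_gap: 0.07
finger_force: 0.0
```

Call:
{"name": "send_rows", "arguments": {"rows": [{"offset": [-1,-1.5,2],"dr": [0,0,0],"grip": 50},{"offset": [0,0,0],"dr": [0,0,0],"grip": 35},{"offset": [0,0,0],"dr": [0,0,0],"grip": 15},{"offset": [0,0,0],"dr": [0,0,0],"grip": 15},{"offset": [0,0,0],"dr": [0,0,0],"grip": 15}], "squeeze": 60}}

```text
t: 3.45
tcp_pos: [0.5585, 0.0164, 0.2321]
ee_rot: [-3.142, 0.001, 3.114]
contact_force: [-0.3, -0.5, 4.9]
finger_gap: 0.0213
finger_force: 58.8
```

Call:
{"name": "send_rows", "arguments": {"rows": [{"offset": [0,0,0],"dr": [0,0,0],"grip": 15},{"offset": [0,0,0],"dr": [0,0,0],"grip": 15},{"offset": [0,0,0],"dr": [0,0,0],"grip": 15}]}}

```text
t: 3.7
tcp_pos: [0.5586, 0.0164, 0.2321]
ee_rot: [-3.141, 0.002, 3.114]
contact_force: [-0.7, 0.7, 6.3]
finger_gap: 0.021
finger_force: 59.0
```

Call:
{"name": "send_rows", "arguments": {"rows": [{"offset": [0,0,-5],"dr": [0,0,0],"grip": 15},{"offset": [0,0,-10],"dr": [0,0,0],"grip": 15},{"offset": [0,0,-11],"dr": [0,0,0],"grip": 15},{"offset": [0,0,-11],"dr": [0,0,0],"grip": 15},{"offset": [0,0,-10],"dr": [0,0,0],"grip": 15}]}}

```text
t: 4.12
tcp_pos: [0.5583, 0.0164, 0.2799]
ee_rot: [-3.141, 0.001, 3.114]
contact_force: [0.4, 0.6, -1.3]
finger_gap: 0.0211
finger_force: 58.9
```

Call:
{"name": "send_rows", "arguments": {"rows": [{"offset": [0,0,-2],"dr": [0,0,0],"grip": 15},{"offset": [0,0,0],"dr": [0,0,0],"grip": 15},{"offset": [0,0,0],"dr": [0,0,0],"grip": 15}]}}

```text
t: 4.37
tcp_pos: [0.558, 0.0165, 0.2803]
ee_rot: [-3.142, 0.0, 3.114]
contact_force: [-0.3, -0.1, -1.5]
finger_gap: 0.0213
finger_force: 58.9
```

Run:
```python
from h import *
import cv2
c=snap('side','s2');a=snap('scene','s2b')
x=c['img'][150:310,270:430,::-1];y=a['img'][170:330,240:400,::-1]
cv2.imwrite('pics/c2.png',cv2.resize(np.hstack([x,y]),None,fx=2.5,fy=2.5,interpolation=cv2.INTER_CUBIC))
print(env.sense()['contact_force'])
```

```text
[ 0.25280199  0.61771093 -1.57106665]
```

View pics/c2.png

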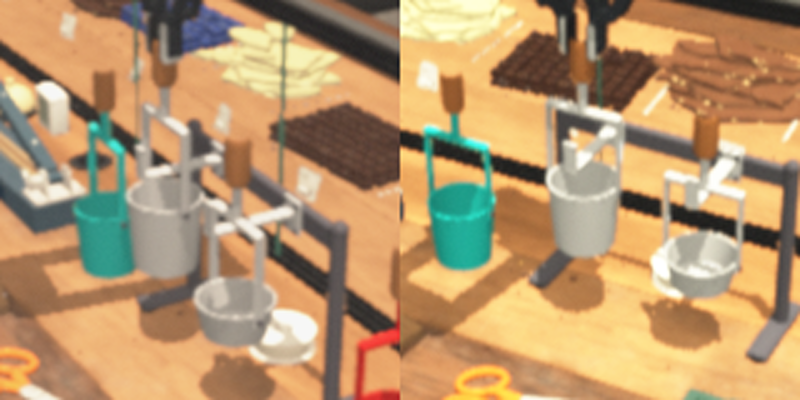

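The pail is lifted 48 mm and hangs upright, with its cross-bar above the hook tip; the pan is untouched. Draw it towards the front.

Call:
{"name": "send_rows", "arguments": {"rows": [{"offset": [6,0,0],"dr": [0,0,0],"grip": 15},{"offset": [12,0,0],"dr": [0,0,0],"grip": 15},{"offset": [14,0,0],"dr": [0,0,0],"grip": 15},{"offset": [14,0,0],"dr": [0,0,0],"grip": 15},{"offset": [14,0,0],"dr": [0,0,0],"grip": 15}]}}

```text
t: 4.88
tcp_pos: [0.4968, 0.0183, 0.2797]
ee_rot: [3.141, -0.001, 3.114]
contact_force: [0.4, -0.5, -1.3]
finger_gap: 0.0213
finger_force: 58.9
```

Call:
{"name": "send_rows", "arguments": {"rows": [{"offset": [14,0,0],"dr": [0,0,0],"grip": 15},{"offset": [14,0,0],"dr": [0,0,0],"grip": 15},{"offset": [14,0,0],"dr": [0,0,0],"grip": 15},{"offset": [10,0,0],"dr": [0,0,0],"grip": 15},{"offset": [6,0,0],"dr": [0,0,0],"grip": 15}]}}

```text
t: 5.3
tcp_pos: [0.4386, 0.02, 0.2802]
ee_rot: [3.142, -0.001, 3.114]
contact_force: [0.5, 0.1, -1.7]
finger_gap: 0.0212
finger_force: 58.9
```

Call:
{"name": "send_rows", "arguments": {"rows": [{"offset": [1,8,0],"dr": [0,0,0],"grip": 15},{"offset": [1,14,0],"dr": [0,0,0],"grip": 15},{"offset": [1,19,0],"dr": [0,0,0],"grip": 15},{"offset": [1,19,0],"dr": [0,0,0],"grip": 15},{"offset": [1,19,0],"dr": [0,0,0],"grip": 15}]}}

```text
t: 5.72
tcp_pos: [0.4378, 0.1001, 0.2803]
ee_rot: [3.141, 0.0, 3.113]
contact_force: [-0.5, 0.3, -1.7]
finger_gap: 0.0212
finger_force: 58.9
```

Call:
{"name": "send_rows", "arguments": {"rows": [{"offset": [1,19,0],"dr": [0,0,0],"grip": 15},{"offset": [1,19,0],"dr": [0,0,0],"grip": 15},{"offset": [1,19,0],"dr": [0,0,0],"grip": 15},{"offset": [1,19,0],"dr": [0,0,0],"grip": 15},{"offset": [1,19,0],"dr": [0,0,0],"grip": 15}]}}

```text
t: 6.13
tcp_pos: [0.4352, 0.1957, 0.2801]
ee_rot: [3.141, 0.0, 3.114]
contact_force: [0.6, -0.7, -0.8]
finger_gap: 0.0209
finger_force: 58.9
```

Call:
{"name": "send_rows", "arguments": {"rows": [{"offset": [1,19,0],"dr": [0,0,0],"grip": 15},{"offset": [1,19,0],"dr": [0,0,0],"grip": 15},{"offset": [1,12,0],"dr": [0,0,0],"grip": 15},{"offset": [0.6,6,0],"dr": [0,0,0],"grip": 15},{"offset": [0,0,0],"dr": [0,0,0],"grip": 15}]}}

```text
t: 6.55
tcp_pos: [0.4328, 0.2512, 0.28]
ee_rot: [3.142, -0.001, 3.116]
contact_force: [-0.6, -0.7, -1.7]
finger_gap: 0.0213
finger_force: 59.0
```

Call:
{"name": "send_rows", "arguments": {"rows": [{"offset": [0,0,10],"dr": [0,0,0],"grip": 15},{"offset": [0,0,16],"dr": [0,0,0],"grip": 15},{"offset": [0,0,14],"dr": [0,0,0],"grip": 15},{"offset": [0,0,8],"dr": [0,0,0],"grip": 15},{"offset": [0,0,0],"dr": [0,0,0],"grip": 15}]}}

```text
t: 6.97
tcp_pos: [0.4317, 0.2488, 0.2299]
ee_rot: [-3.14, -0.004, 3.113]
contact_force: [-0.4, 0.7, -2.0]
finger_gap: 0.0208
finger_force: 59.0
```

Run:
```python
from h import *
s=env.sense();print(s['t'],s['tcp_pos'],s['contact_force'])
a=snap('scene','s3');c=snap('side','s3b')
x=c['img'][150:310,190:350,::-1];y=a['img'][170:330,150:310,::-1]
cv2.imwrite('pics/c3.png',cv2.resize(np.hstack([x,y]),None,fx=2.5,fy=2.5,interpolation=cv2.INTER_CUBIC))
```

```text
6.9667 [0.43174681 0.24875533 0.22992184] [-0.36117508  0.68887783 -2.02279669]
```

View pics/c3.png

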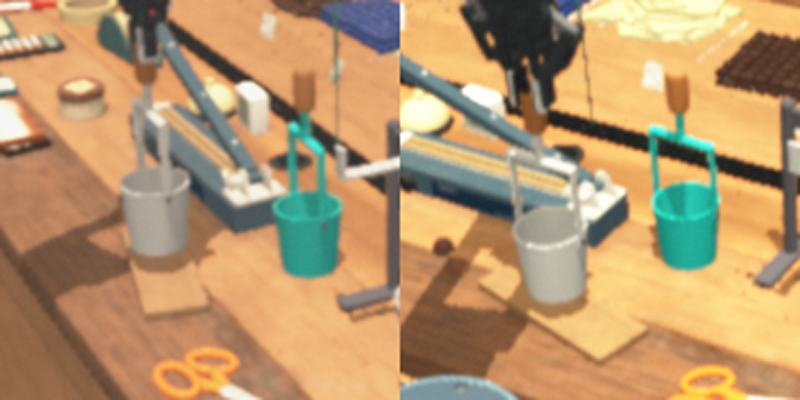

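The pail hangs over the middle of the board. Before lowering it, I'll check the pail's axis against the board.

Run:
```python
from h import *
from scipy.optimize import least_squares
Q=[]
for n in('s3','s3b'):
    c=load(n);P=pts(c);hsv=cv2.cvtColor(c['img'],cv2.COLOR_RGB2HSV)
    m=(c['depth']>0)&(hsv[...,1]<70)&(P[...,2]>.045)&(P[...,2]<.105)&(np.hypot(P[...,0]-.431,P[...,1]-.25)<.06)
    m=cv2.erode(m.astype(np.uint8),np.ones((3,3)))>0
    q=P[m]
    def res(p,q=q): return np.hypot(q[:,0]-p[0]-p[2]*(q[:,2]-.075),q[:,1]-p[1]-p[3]*(q[:,2]-.075))-(.031+.0065*(q[:,2]-.038)/.075)
    r=least_squares(res,[.431,.25,0,0],loss='soft_l1',f_scale=.002); print(n,len(q),r.x.round(4),np.std(r.fun).round(4))
    # board top
    B=(c['depth']>0)&(abs(P[...,2]-.0125)<.004)&(np.hypot(P[...,0]-.431,P[...,1]-.25)<.13)
    nn,l,st,_=cv2.connectedComponentsWithStats(B.astype(np.uint8));
    print(cv2.minAreaRect((P[B][:,:2]*1000).astype(np.float32)))
```

```text
s3 486 [ 0.4297  0.2488 -0.0379 -0.0689] 0.0023
((473.9168701171875, 238.1894073486328), (205.6285858154297, 160.21102905273438), 76.1426010131836)
s3b 398 [ 0.4315  0.249   0.0179 -0.063 ] 0.0026
((469.86328125, 236.4735107421875), (207.5550537109375, 146.9844207763672), 75.77127075195312)
```

The pail axis is at (0.4306, 0.249) and the board centre at (0.431, 0.250), so it is aligned. Lower it slowly.

Call:
{"name": "send_rows", "arguments": {"rows": [{"offset": [0,0,6],"dr": [0,0,0],"grip": 15},{"offset": [0,0,6],"dr": [0,0,0],"grip": 15},{"offset": [0,0,4],"dr": [0,0,0],"grip": 15},{"offset": [0,0,3],"dr": [0,0,0],"grip": 15},{"offset": [0,0,0],"dr": [0,0,0],"grip": 15}]}}

```text
t: 7.48
tcp_pos: [0.4325, 0.2499, 0.2125]
ee_rot: [-3.141, -0.001, 3.114]
contact_force: [-0.6, 0.0, -2.0]
finger_gap: 0.0211
finger_force: 58.9
```

Call:
{"name": "send_rows", "arguments": {"rows": [{"offset": [0,0,1.5],"dr": [0,0,0],"grip": 15},{"offset": [0,0,1.5],"dr": [0,0,0],"grip": 15},{"offset": [0,0,0],"dr": [0,0,0],"grip": 15},{"offset": [0,0,0],"dr": [0,0,0],"grip": 15}]}}

```text
t: 7.82
tcp_pos: [0.433, 0.2501, 0.2104]
ee_rot: [3.142, 0.0, 3.114]
contact_force: [-0.6, 0.3, -1.3]
finger_gap: 0.0213
finger_force: 59.0
```

Call:
{"name": "send_rows", "arguments": {"rows": [{"offset": [0,0,1],"dr": [0,0,0],"grip": 15},{"offset": [0,0,0.5],"dr": [0,0,0],"grip": 15},{"offset": [0,0,0],"dr": [0,0,0],"grip": 15},{"offset": [0,0,0],"dr": [0,0,0],"grip": 15}]}}

```text
t: 8.15
tcp_pos: [0.4329, 0.25, 0.2088]
ee_rot: [-3.142, -0.0, 3.114]
contact_force: [-0.6, 0.3, -1.8]
finger_gap: 0.0216
finger_force: 59.0
```

Call:
{"name": "send_rows", "arguments": {"rows": [{"offset": [1,0,0.8],"dr": [0,0,0],"grip": 15},{"offset": [0,0,0.8],"dr": [0,0,0],"grip": 15},{"offset": [0,0,0],"dr": [0,0,0],"grip": 15},{"offset": [0,0,0],"dr": [0,0,0],"grip": 15}]}}

```text
t: 8.48
tcp_pos: [0.4319, 0.2501, 0.2072]
ee_rot: [-3.142, -0.0, 3.114]
contact_force: [-0.1, 0.2, -1.7]
finger_gap: 0.0213
finger_force: 59.0
```

Call:
{"name": "send_rows", "arguments": {"rows": [{"offset": [0,0,0.7],"dr": [0,0,0],"grip": 15},{"offset": [0,0,0.7],"dr": [0,0,0],"grip": 15},{"offset": [0,0,0],"dr": [0,0,0],"grip": 15},{"offset": [0,0,0],"dr": [0,0,0],"grip": 15}]}}

```text
t: 8.82
tcp_pos: [0.4319, 0.2501, 0.2057]
ee_rot: [-3.142, -0.0, 3.114]
contact_force: [0.6, 0.2, -2.5]
finger_gap: 0.021
finger_force: 59.0
```

Call:
{"name": "send_rows", "arguments": {"rows": [{"offset": [0,0,0.7],"dr": [0,0,0],"grip": 15},{"offset": [0,0,0],"dr": [0,0,0],"grip": 15},{"offset": [0,0,0],"dr": [0,0,0],"grip": 15}]}}

```text
t: 9.07
tcp_pos: [0.432, 0.2501, 0.2052]
ee_rot: [3.141, 0.0, 3.114]
contact_force: [0.1, -0.6, -1.1]
finger_gap: 0.0214
finger_force: 59.0
```

Call:
{"name": "send_rows", "arguments": {"rows": [{"offset": [0,0,0.7],"dr": [0,0,0],"grip": 15},{"offset": [0,0,0],"dr": [0,0,0],"grip": 15},{"offset": [0,0,0],"dr": [0,0,0],"grip": 15}]}}

```text
t: 9.32
tcp_pos: [0.4324, 0.2503, 0.2052]
ee_rot: [3.141, 0.001, 3.114]
contact_force: [-0.6, 0.9, 6.0]
finger_gap: 0.0212
finger_force: 59.7
```

Contact (+6 N). Release gently.

Call:
{"name": "send_rows", "arguments": {"rows": [{"offset": [0,0,-0.4],"dr": [0,0,0],"grip": 22},{"offset": [0,0,0],"dr": [0,0,0],"grip": 24},{"offset": [0,0,0],"dr": [0,0,0],"grip": 27},{"offset": [0,0,0],"dr": [0,0,0],"grip": 32},{"offset": [0,0,0],"dr": [0,0,0],"grip": 40}], "squeeze": 20}}

```text
t: 9.73
tcp_pos: [0.4318, 0.25, 0.2045]
ee_rot: [-3.141, -0.001, 3.114]
contact_force: [0.4, -0.3, -0.1]
finger_gap: 0.0399
finger_force: 0.0
```

Call:
{"name": "send_rows", "arguments": {"rows": [{"offset": [0,0,0],"dr": [0,0,0],"grip": 55},{"offset": [0,0,0],"dr": [0,0,0],"grip": 70},{"offset": [0,0,0],"dr": [0,0,0],"grip": 70},{"offset": [0,0,0],"dr": [0,0,0],"grip": 70}]}}

```text
t: 10.07
tcp_pos: [0.432, 0.2501, 0.2048]
ee_rot: [-3.142, 0.0, 3.114]
contact_force: [-0.5, -0.1, -0.5]
finger_gap: 0.0701
finger_force: 0.0
```

Call:
{"name": "send_rows", "arguments": {"rows": [{"offset": [0,0,-10],"dr": [0,0,0],"grip": 70},{"offset": [0,0,-20],"dr": [0,0,0],"grip": 70},{"offset": [0,0,-25],"dr": [0,0,0],"grip": 70},{"offset": [0,0,-25],"dr": [0,0,0],"grip": 70},{"offset": [0,0,-25],"dr": [0,0,0],"grip": 70}]}}

```text
t: 10.48
tcp_pos: [0.4318, 0.25, 0.3118]
ee_rot: [3.141, 0.0, 3.114]
contact_force: [0.7, -0.7, 0.2]
finger_gap: 0.0701
finger_force: 0.0
```

Call:
{"name": "send_rows", "arguments": {"rows": [{"offset": [0,0,-20],"dr": [0,0,0],"grip": 70},{"offset": [0,0,-10],"dr": [0,0,0],"grip": 70},{"offset": [0,0,0],"dr": [0,0,0],"grip": 70},{"offset": [0,0,0],"dr": [0,0,0],"grip": 70}]}}

```text
t: 10.82
tcp_pos: [0.4319, 0.2501, 0.3397]
ee_rot: [3.141, 0.0, 3.114]
contact_force: [0.9, 0.5, -0.1]
finger_gap: 0.0703
finger_force: 0.0
```

Run:
```python
from h import *
a=snap('scene','s4');c=snap('side','s4b');w=snap('wrist','w4')
x=c['img'][150:310,190:350,::-1];y=a['img'][170:330,150:310,::-1]
cv2.imwrite('pics/c4.png',np.hstack([cv2.resize(np.vstack([x,y]),(300,600)),cv2.resize(w['img'][100:400,200:450,::-1],(500,600))]))
```

```text
(no output)
```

View pics/c4.png

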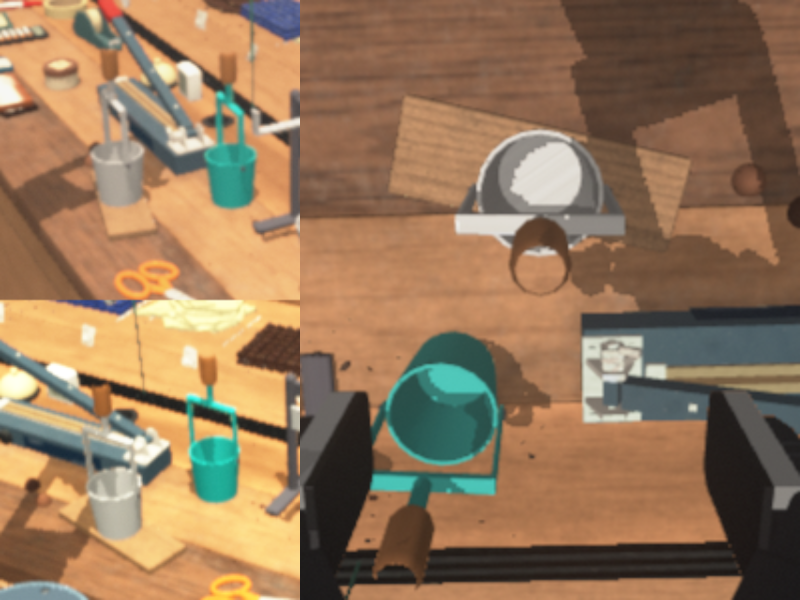

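The pail stands upright in the middle of the board, at about (540,185) in the wrist crop. The gripper is clear above it, so I'm handing in.

```bash
python3 -c "
from plant import env
print(env.finish_job())"
```

```text
the job is handed in; nothing more can be done
None
```

I lifted the pail clear of its hook tip, drew it off to the front and set it upright in the middle of the tasting board. I did nothing to the pan, which was still on its hook when last in view. I handed the job in after about 11 s, and no verdict was shown.

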